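# Change the blade of a butter plane

### The arm

A 7-joint arm with a two-finger parallel gripper is mounted at the origin on the work surface. World frame = base frame: x ahead of the robot, y to its left, z up, the work surface at z = 0. Lengths are in m, angles in rad, forces in N, time in s.
With the tool pointing down it reaches from about 0.35 to 0.9 m from the base axis. Payload 7.2 kg.
Tool frame: the origin (TCP) lies midway between the tips of the shut fingers; the grasp point (between the pads) lies 19 mm behind it (r.hold_point_z is the distance from the TCP to the grasp point, in m); z points along the fingers, y is the direction in which the jaws open and shut (so a half turn about z gives the same grasp; the last joint's range is limited). The gripper opens to 85 mm and grips with 20 to 120 N. Pads are 22 mm wide; open, the fingers measure 114 mm over their backs; the gripper's body (76 mm by 85 mm) begins 54 mm behind the grasp point. The pads swing forward as they close: fully open they stand 13 mm farther back than shut.
Start: joints at [-1.375, 0.411, -0.013, 1.596, 0.006, 1.134, -0.082], TCP at [0.163, 0.603, 0.231] pointing down, gripper open.
Joint ranges: [-2.95, 2.95], [-0.29, 1.99], [-1.47, 1.44], [0.14, 2.54], [-1.03, 4.17], [0.13, 1.85], [-2.86, 2.86]. Speed limits (rad/s): [2.39, 2.39, 3.01, 3.01, 3.14, 3.14, 3.14].

### API

Orientations are given as a rotation vector (axis times angle).
In Python, from workcell import r gives the robot as it stands.
- The arm moves only by the tool step_arm, never from a script. Its argument "moves" is a list of rows, each a list of 7 numbers: the shift along the tool's x, y, z in m, then the turn, a rotation vector about the tool's x, y, z in degrees, then the opening, from 0 (shut) to 1 (fully open). In form: [[dx, dy, dz, rx, ry, rz, hand], ...]. A call has 1 to 10 rows; each row shifts and turns the pose as measured when the row begins, along the tool's axes as they then stand; what a row does not reach is not made up. A row lasts 1/10 s, in which the tool goes at most 50 mm and 8.59 degrees, less where a joint would pass 70% of its speed; a pose out of reach is approached as far as the arm can. A call is refused whole if a number of a shift passes 0.05 or a number of a turn 8.59, either way. A call with a gripper value outside its range is refused whole. The fingers move at their own pace and stop on an object; "grip_force" is the grip in N (left out, the last holds). Time passes only in rows, so rows that do not move let the fingers close. It gives the time, the measured TCP pose, the force and the opening at its end, in the units of the state.
- r.observe(): the state, without advancing time (a new reading comes with each control period).
- r.snapshot(name): name is "side" or "top" or "wrist"; returns a dict with "img" (400x640x3 uint8, red, green, blue), "intrinsics" (3x3 intrinsics, pixels), "rvec" (rotation vector, rad) and "tvec" (3), from world to camera coordinates, as OpenCV has them. Camera axes: x right, y down, z forward; pixel columns grow to the right and rows downward; lengths in m; the calibration is good to about 2 mm. The wrist camera is an equidistant fisheye: a pixel r from the principal point sees the ray r / f radians off the axis. A picture is of the moment at which its call begins. There is no depth.
- r.sign_off(): hands the job in, once; it reports no verdict.
Trained networks look in a picture, given as the dict that the camera call returned (one of the last four; its "shot" number tells which), for a name from the list of things; names that differ only in an ending like _2 or _b are one class to them, and where a whole thing is asked for, a point or a joint stands for the part that bears it (a point fixed in the world has none). Each returns a list of dicts, best first, with "score" (0 to 1); they miss things now and then, are a little off and sometimes report something else, mostly with a low value. They report only what shows in the picture. A call takes as long as a camera call. They do not tell look-alikes from the thing itself.
- r.cut_out(picture, target): "region" (400x640 bool, what is visible of it) and "extent" ([left, top, right, bottom] in pixels, round what is visible of it).
The state is a dict: "time": time; "qpos": joint angles; "qd": joint speeds; "tau": joint torques, N m; "tool_pos": TCP position; "orientation": TCP orientation; "contact_force": force on the tool from outside, world axes, zero at the start; "moment": the same for the moment, N m; "gripper_width": opening from 0.0 (shut) to 1.0 (fully open).
Only numpy, scipy, OpenCV 4.12 (cv2) and the standard library are available. Lean on these libraries where they do the work, as an engineer would, in place of code of your own. Each camera call takes 0.05 s, during which the arm holds its last target. There are 200 camera calls.

### The job

Change the blade of the butter plane: lift the worn blade off the holder's pin and lay it flat in the steel tray, then lay the fresh notched blade flat on the holder's bed, straight along it, with its notch down over the locating pin and its cutting end over the open end, and let go of it. Then swing the hinged clamp flap fully shut onto it. Leave the un-notched blade and everything else on the table where they are.

Things in the scene. Friction and masses are not known exactly. Their poses are not given: they have to be found in the camera images.
- holder: Blade holder, fixed: white base 190 x 80 x 12 mm with an aluminium bed on it, 30 mm wide, x from -62 to +40 mm, top 32 mm above the table (a 50 mm wide blade overhangs it 10 mm each side). Origin: centre of the base's underside; x runs from the pin and hinge end to the open, cutting end. A seated blade's origin and x match the holder's. Hinge ears at x = -82, y = +-30 mm, 45 mm tall.
- pin (a point): Foot of the upright steel locating pin, on the bed's top, at (-52, 0, 32) mm in the holder's frame. The pin is 8 mm thick and 12 mm tall, its upper 6 mm tapering to 2.4 mm. Axes as the holder's.
- flap (a joint): Clamp flap angle, rad: 0 shut (level over the blade's notch end, underside 37.8 mm above the table), 1.57 upright, to 2.1 leaning back off the bed. Steel frame 48 mm wide, 58 mm from hinge to free end, 5 mm thick, its window clears the pin. Hinge axis: along the holder's y at (-82, 0, 40.3) mm in its frame; friction 0.04 N m, so it stays where left and about 1 N at its end moves it.
- flap_end (a point): Middle of the clamp flap's free end, at mid thickness, 58 mm from the hinge axis. At angle q it is at (-82 + 58 cos q, 0, 40.3 + 58 sin q) mm in the holder's frame.
- new_blade: The fresh blade, lying flat on the table: steel plate 130 mm long (x from -66 to +64 mm), 50 mm wide (y), 5 mm thick, about 0.24 kg. Straight cutting edge at +x (last 11 mm only 2 mm thick); at -x a notch 11 mm wide, 20 mm deep, open to the end. Origin: centre of its underside. It may point any way; grip it across its width, by both long edges.
- new_notch (a point): Point in the fresh blade's notch where the pin's axis belongs, at (-52, 0, 0) mm in the blade's frame (underside level), 6 mm from the notch's closed end.
- worn_blade: The worn blade, now on the holder's bed with its notch over the pin: same shape, size and frame as the fresh one, but with two nicks in its cutting edge. Origin: centre of its underside, 32 mm above the table at the start.
- tray: Open steel tray, fixed to the table, 186 mm (x) x 106 mm (y), 30 mm tall, walls 4 mm; its inner floor is 4 mm above the table. Origin: centre of its underside.
- plain_blade: A bystander: a flat steel blade of the same size, 130 x 50 x 5 mm, but with no notch (two dark round marks on it instead); leave it. Origin: centre of its underside, x along its length.
- bowl: A bystander: small steel bowl, 90 mm across, 40 mm tall. Origin: centre of its underside.
- salt_pot: A bystander: small white pot with a steel cap, 40 mm across, 70 mm tall, standing among the work. Origin: centre of its underside.
- cup: A bystander: small steel cup, 44 mm across, 55 mm tall, standing among the work. Origin: centre of its underside.
- butter_pat: A bystander: cut piece of butter, 100 x 85 x 70 mm. Origin: centre of its underside.
- knife: A bystander: two-handled butter knife with black handles, 420 mm long (along its x), 40 mm wide, 24 mm tall. Origin: centre of its underside.
- scraper: A bystander: bench scraper with a wooden grip, 120 mm (x) x 95 mm, 20 mm tall. Origin: on its underside, under the middle of the plate.
There are look-alikes about, which are no part of the job. What is shaped like the worn_blade but blue is not meant. What is shaped like the new_blade but orange is not meant.

How it is judged:
On the way, in this order (a step that is already met when the one before it is completed fails the run):
1. the worn blade lies flat in the tray, released (horizontal distance between worn_blade and tray below 0.06 m and z of worn_blade in the frame of tray below 0.01 m and angle between worn_blade's own z axis and vertical below 0.12 rad and linear speed of worn_blade below 0.02 m/s and contact force between worn_blade and the fingers below 0.5 N), for 0.2 s.
2. the fresh blade lies flat on the bed with its notch over the pin, released (horizontal distance between new_notch and pin below 0.006 m and z of new_notch in the frame of pin between -0.003 and 0.002 m and x of new_blade in the frame of holder above -0.02 m and angle between the x axis of new_blade and the x axis of holder, either way round below 0.1 rad and angle between new_blade's own z axis and vertical below 0.06 rad and linear speed of new_blade below 0.02 m/s and contact force between new_blade and the fingers below 0.5 N), for 0.2 s.
3. the clamp flap is shut (value of joint flap below 0.08 rad), for 0.2 s.
At the end, for the whole second after the job is handed in: Worn blade flat (7 deg) on the tray floor; fresh blade on the bed, flat (3.4 deg), within 2 mm of the bed top, notch point within 6 mm of the pin axis, straight within 0.1 rad, cutting end at the open end; flap within 0.08 rad of shut; both blades released and at rest (all of step 1 and all of step 2 and value of joint flap below 0.08 rad); the robot touches nothing.
It fails at once if a bystander is shifted by more than 30 mm (distance of any of plain_blade, bowl, salt_pot, cup, butter_pat, knife, scraper from where it was at the start of the episode above 0.03 m).
It also fails if it takes over 69 s, if anything falls off the work surface, if the arm or the gripper's body presses on something with over 40 N, if the wrist force passes 120 N, or if a joint passes its speed limit or range.

## Working session

There is one attempt and no reset: what is moved stays moved. The work goes in short steps, Python scripts to look and compute and a tool call to move; the robot and the scene stay as the last step left them, time stands still between calls to the robot, and variables do not carry over. Pictures are saved under pics/ and viewed, about 8 in all and at most 12, crops included, and the job is handed in when it is done.

Besides the shell and the picture viewer there is one more tool, called after ">>>" in YAML: its name, and indented under it one key for each argument. step_arm: Moves the arm, as the interface text tells. Its arguments: {"type":"object","properties":{"moves":{"type":"array"},"grip_force":{"type":"number"}},"required":["moves"]}

```bash
mkdir -p pics; ls; cat > h.py <<'E'
import numpy as np, cv2
from scipy.spatial.transform import Rotation as R
from workcell import r
def snap(n,save=None):
    s=r.snapshot(n)
    if save: cv2.imwrite('pics/'+save,s['img'][:,:,::-1])
    return s
def cam(s):
    return np.array(s['intrinsics']),cv2.Rodrigues(np.array(s['rvec'],float))[0],np.array(s['tvec'],float)
def unproj(s,uv,z,fish=False):
    K,Rm,t=cam(s);uv=np.atleast_2d(np.array(uv,float))
    x=(uv[:,0]-K[0,2])/K[0,0];y=(uv[:,1]-K[1,2])/K[1,1]
    if fish:
        th=np.hypot(x,y);k=np.where(th>1e-9,np.sin(th)/np.maximum(th,1e-9),1);d=np.c_[x*k,y*k,np.cos(th)]
    else: d=np.c_[x,y,np.ones(len(x))]
    d=d@Rm; c=-Rm.T@t
    return c+d*((z-c[2])/d[:,2])[:,None]
def proj(s,P,fish=False):
    K,Rm,t=cam(s);p=np.atleast_2d(P)@Rm.T+t
    if fish:
        rr=np.hypot(p[:,0],p[:,1]);th=np.arctan2(rr,p[:,2]);k=th/np.maximum(rr,1e-9);x,y=p[:,0]*k,p[:,1]*k
    else: x,y=p[:,0]/p[:,2],p[:,1]/p[:,2]
    return np.c_[x*K[0,0]+K[0,2],y*K[1,1]+K[1,2]]
E
python3 - <<'E'
from h import *
t=snap('top','top.png'); s=snap('side','side.png')
cv2.imwrite('pics/both.png',np.vstack([t['img'],s['img']])[:,:,::-1][:, :])
for n,p in(('top',t),('side',s)):
  K,Rm,tt=cam(p); print(n,K[0,0],-Rm.T@tt)
  for k in ['holder','flap','new_blade','worn_blade','tray','plain_blade','salt_pot','cup','bowl','butter_pat','knife','scraper']:
    for d in r.cut_out(p,k)[:4]:
      m=d['region'];c=np.argwhere(m).mean(0)[::-1] if m.any() else [0,0]
      (cx,cy),wh,a=cv2.minAreaRect(np.argwhere(m)[:,::-1].astype(np.float32))
      print(k,round(d['score'],2),d['extent'],np.round(c),np.round(wh),round(a),np.round(unproj(p,c,0.0)[0,:2],3))
print(r.observe())
E
```

```text
pics
top 424.0447145315251 [ 0.37640077 -0.0116437   1.12157402]
holder 0.83 [311.6, 166.3, 349.8, 237.0] [332. 204.] [71. 31.] 88 [ 0.569 -0.012]
new_blade 0.87 [187.5, 220.7, 235.9, 264.4] [208. 241.] [47. 20.] 43 [0.48  0.319]
new_blade 0.84 [229.4, 268.5, 275.7, 312.4] [251. 293.] [20. 51.] 45 [0.343 0.205]
worn_blade 0.81 [322.4, 178.7, 344.8, 226.1] [332. 202.] [49. 19.] 86 [ 0.577 -0.013]
worn_blade 0.71 [337.5, 256.1, 382.2, 308.0] [361. 282.] [20. 50.] 40 [ 0.363 -0.081]
tray 0.93 [428.2, 176.6, 472.6, 250.4] [451. 213.] [44. 73.] 4 [ 0.535 -0.327]
tray 0.51 [319.7, 180.5, 343.6, 225.0] [332. 200.] [47. 19.] 85 [ 0.58  -0.012]
salt_pot 0.67 [257.0, 209.0, 275.5, 226.8] [265. 219.] [16. 16.] 90 [0.534 0.168]
cup 0.62 [382.8, 208.4, 399.6, 226.2] [392. 218.] [16. 16.] 90 [ 0.528 -0.171]
cup 0.6 [321.2, 178.1, 343.6, 225.8] [331. 201.] [49. 20.] 87 [ 0.579 -0.012]
bowl 0.85 [385.3, 129.0, 418.1, 160.8] [402. 145.] [30. 33.] 90 [ 0.727 -0.211]
bowl 0.45 [185.7, 216.8, 233.2, 266.3] [208. 241.] [48. 20.] 43 [0.48  0.319]
butter_pat 0.74 [152.8, 138.2, 201.6, 186.3] [177. 161.] [4
[... 1692 characters left out ...]
59. 31.] 47 [ 0.688 -0.399]
{'time': 1.3, 'qpos': array([-1.37520836,  0.41109083, -0.01267216,  1.59620832,  0.00559795,
        1.13432816, -0.08222171]), 'qd': array([ 0.00077476, -0.00285512, -0.00074654, -0.00045939,  0.00086018,
       -0.00112318,  0.00059894]), 'tau': array([ 3.42321312e-05, -6.00412703e+01,  6.81060646e-01, -2.99731010e+01,
        1.38680125e-02,  2.01885363e-03, -4.97022263e-07]), 'tool_pos': array([0.16298663, 0.60336363, 0.23129994]), 'orientation': array([4.13215920e-01, 3.11428935e+00, 4.29707473e-07]), 'contact_force': array([-0.31165638,  0.99729881,  0.67278286]), 'moment': array([ 0.03109216,  0.0058028 , -0.03824325]), 'gripper_width': 1.0013957411306151}
```

```bash
python3 - <<'E'
import cv2
t=cv2.imread('pics/top.png')[95:325,145:510]; cv2.imwrite('pics/t1.png',cv2.resize(t,None,fx=2.18,fy=2.18,interpolation=cv2.INTER_CUBIC))
t=cv2.imread('pics/side.png')[100:330,160:480]; cv2.imwrite('pics/s1.png',cv2.resize(t,None,fx=2.5,fy=2.5,interpolation=cv2.INTER_CUBIC))
E
```

```text
(no output)
```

View pics/t1.png

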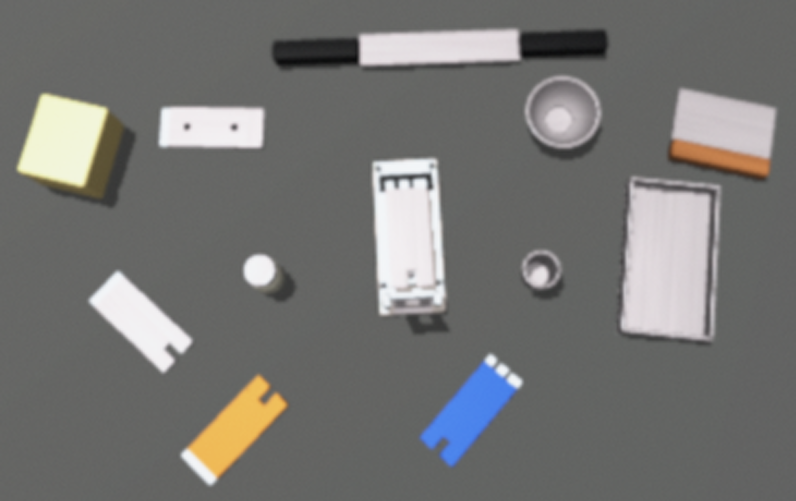

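View pics/s1.png

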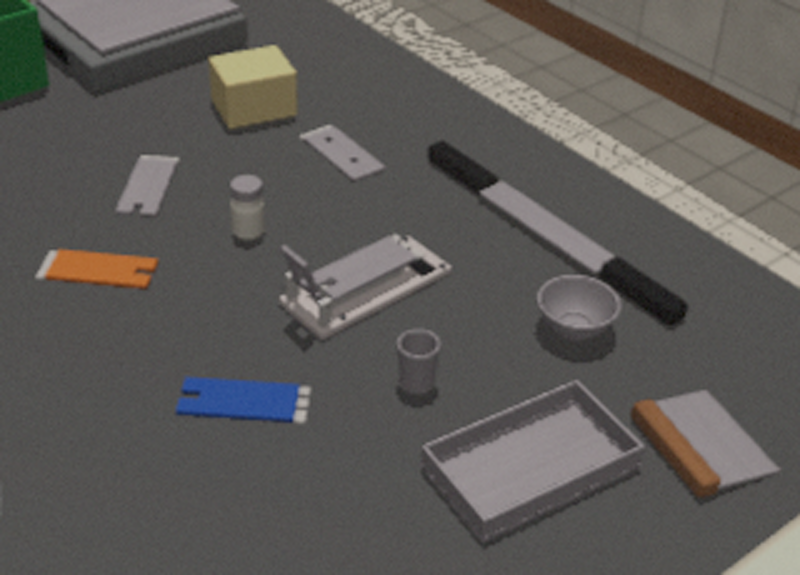

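The top crop shows three notched blades plus the plain one. Grey at (140,322), full-image (209,243), matches the fresh blade. Orange (233,430) and blue (470,410) are look-alikes, and the plain blade with two dots is at (211,127). The worn blade sits on the holder at (410,235), the flap is leaning open at the near (−x) end, and the tray is at (670,260). I'll choose grey and check it with the wrist camera as I pass over.

```bash
cat >> h.py <<'E'
def plan(p,yaw,rows=None):
    """yaw: world angle of tool y axis (mod pi); tool down"""
    o=r.observe();R0=R.from_rotvec(o['orientation']);P=np.array(o['tool_pos'])
    ty=np.array([np.cos(yaw),np.sin(yaw),0])
    if ty@R0.as_matrix()[:,1]<0: ty=-ty
    tz=np.array([0,0,-1.]);R1=R.from_matrix(np.c_[np.cross(ty,tz),ty,tz])
    d=R0.inv().apply(np.array(p)-P); w=(R0.inv()*R1).as_rotvec(degrees=True)
    print('t',round(o['time'],2),'pos',P.round(4),'toolshift mm',(d*1e3).round(1),'turn',w.round(2),'f',o['contact_force'].round(1),'w',round(o['gripper_width'],3),'q',np.round(o['qpos'],2))
    return d,w
E
python3 - <<'E'
from h import *
plan([0.43,0.30,0.231],np.pi/2+0.04)
E
```

```text
t 1.3 pos [0.163  0.6034 0.2313] toolshift mm [-3.369e+02 -2.232e+02  3.000e-01] turn [  0.     0.   -17.41] f [-0.3  1.   0.7] w 1.001 q [-1.38  0.41 -0.01  1.6   0.01  1.13 -0.08]
```

>>> step_arm:
  moves:
    - [-0.042, -0.028, 0, 0, 0, 0, 1]
    - [-0.042, -0.028, 0, 0, 0, 0, 1]
    - [-0.042, -0.028, 0, 0, 0, 0, 1]
    - [-0.042, -0.028, 0, 0, 0, 0, 1]
    - [-0.042, -0.028, 0, 0, 0, 0, 1]
    - [-0.042, -0.028, 0, 0, 0, 0, 1]
    - [-0.042, -0.028, 0, 0, 0, 0, 1]
    - [-0.042, -0.028, 0, 0, 0, -5, 1]
    - [0, 0, 0, 0, 0, -6, 1]
    - [0, 0, 0, 0, 0, -6, 1]

```text
time: 2.3
tool_pos: [0.4302, 0.2985, 0.2307]
orientation: [-0.069, 3.139, 0.006]
contact_force: [-0.4, 0.8, 0.2]
gripper_width: 0.998
```

```bash
python3 - <<'E'
from h import *
plan([0.50,-0.01,0.231],np.pi/2+0.04)
w=snap('wrist','w1.png');np.save('w1.npy',w,allow_pickle=True)
for d in r.cut_out(w,'new_blade'): print(d['score'],d['extent'])
K,Rm,t=cam(w);print(K,-Rm.T@t,Rm)
E
```

```text
t 2.3 pos [0.4302 0.2985 0.2307] toolshift mm [ -56.2 -311.3   -1.3] turn [0.21 0.1  0.22] f [-0.4  0.8  0.2] w 0.998 q [-0.79  0.23  0.12  1.85 -0.03  1.05  0.95]
0.84 [188.2, 47.0, 291.6, 147.1]
0.8 [280.5, 152.8, 379.0, 251.3]
[[309.70691629   0.         317.25576884]
 [  0.         309.70691629 199.94537669]
 [  0.           0.           1.        ]] [0.35148411 0.29454866 0.37276626] [[-0.04432661  0.99900527  0.00486094]
 [ 0.94841632  0.04055202  0.31442332]
 [ 0.31391344  0.01854751 -0.94927043]]
```

View pics/w1.png

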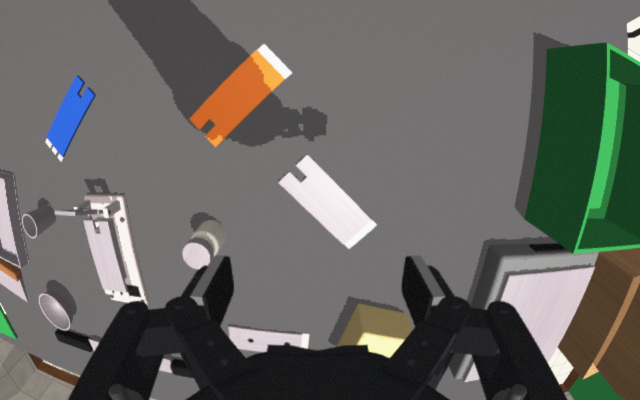

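The wrist view confirms the choice. Fresh blade: grey, notched, with a clean edge at (328,200) and its notch up-left. Orange is at (240,95), blue at (70,118), and the holder at (115,245).

```bash
cat >> h.py <<'E'
from scipy.optimize import minimize
OUT=np.array([[-66,-25],[64,-25],[64,25],[-66,25],[-66,5.5],[-46,5.5],[-46,-5.5],[-66,-5.5]])/1e3
def render(s,pose,z,fish,outline=OUT,th=0.005):
    x,y,a=pose;c,sn=np.cos(a),np.sin(a);q=[]
    for i in range(len(outline)):
        q+=list(outline[i]+(outline[(i+1)%len(outline)]-outline[i])*np.linspace(0,1,8)[:-1,None])
    q=np.array(q)@np.array([[c,sn],[-sn,c]])+[x,y]
    u=proj(s,np.c_[q,np.full(len(q),z+th)],fish)
    m=np.zeros((400,640),np.uint8);cv2.fillPoly(m,[np.round(u*16).astype(np.int32)],255,shift=4,lineType=cv2.LINE_AA)
    return m/255.
def fit_blade(s,region,z,fish,outline=OUT,th=0.005,refine=True):
    g=cv2.cvtColor(s['img'],cv2.COLOR_RGB2GRAY).astype(float)
    D=cv2.dilate(region.astype(np.uint8),np.ones((9,9)))>0
    hi,lo=np.median(g[region]),np.median(g[D&~(cv2.dilate(region.astype(np.uint8),np.ones((5,5)))>0)])
    soft=np.clip((g-lo)/(hi-lo),0,1)*D if refine else region.astype(float)
    pts=unproj(s,np.argwhere(region)[:,::-1],z+th,fish)[:,:2]
    (cx,cy),(w,h),a=cv2.minAreaRect((pts*1e3).astype(np.float32)); a=np.deg2rad(a if w>h else a+90)
    best=None
    for k in (0,np.pi):
        f=lambda p:((render(s,[p[0]/1e3,p[1]/1e3,p[2]/50],z,fish,outline,th)-soft)**2)[D].sum()
        o=minimize(f,[cx,cy,(a+k)*50],method='Nelder-Mead',options=dict(initial_simplex=np.array([cx,cy,(a+k)*50])+np.array([[0,0,0],[4,0,0],[0,4,0],[0,0,5]]),maxiter=200))
        print('  cost',round(o.fun,1),'area',round(soft.sum()),np.round([o.x[0]/1e3,o.x[1]/1e3,o.x[2]/50],4))
        if best is None or o.fun<best.fun: best=o
    return np.array([best.x[0]/1e3,best.x[1]/1e3,best.x[2]/50]),(w,h)
E
python3 - <<'E'
from h import *
w=np.load('w1.npy',allow_pickle=True).item()
t=snap('top')
dt=[d for d in r.cut_out(t,'new_blade') if d['extent'][0]<210 and d['extent'][2]<245]
if dt: print(fit_blade(t,dt[0]['region'],0,False))
w=snap('wrist')
for d in r.cut_out(w,'new_blade'):
    c=(d['extent'][0]+d['extent'][2])/2
    if c>290: print(fit_blade(w,d['region'],0,True))
plan([0.50,-0.01,0.231],np.pi/2+0.04)
E
```

```text
cost 118.6 area 807 [0.4793 0.3168 0.8069]
  cost 148.1 area 807 [0.4773 0.3158 3.9507]
(array([0.47930534, 0.31684589, 0.80688564]), (130.38314819335938, 52.52410125732422))
  cost 70.0 area 3659 [0.4789 0.3172 0.815 ]
  cost 276.6 area 3659 [0.4779 0.3162 3.9628]
(array([0.47890823, 0.31716979, 0.81503938]), (129.21751403808594, 50.850887298583984))
t 2.6 pos [0.4288 0.3004 0.2305] toolshift mm [ -58.3 -313.1   -1.5] turn [0.21 0.08 0.07] f [ 1.   0.1 -0.2] w 0.999 q [-0.8   0.24  0.11  1.85 -0.03  1.05  0.94]
```

>>> step_arm:
  moves:
    - [-0.01, -0.05, 0, 0, 0, 0, 1]
    - [-0.01, -0.05, 0, 0, 0, 0, 1]
    - [-0.01, -0.05, 0, 0, 0, 0, 1]
    - [-0.01, -0.05, 0, 0, 0, 0, 1]
    - [-0.01, -0.05, 0, 0, 0, 0, 1]
    - [-0.006, -0.05, 0, 0, 0, 0, 1]
    - [0, -0.01, 0, 0, 0, 0, 1]
    - [0, 0, 0, 0, 0, 0, 1]

```text
time: 3.4
tool_pos: [0.498, -0.0043, 0.2292]
orientation: [-0.068, 3.137, 0.01]
contact_force: [-0.8, -0.1, -1.0]
gripper_width: 0.999
```

```bash
python3 - <<'E'
from h import *
plan([0.57,-0.01,0.231],np.pi/2+0.04)
w=snap('wrist','w2.png');np.save('w2.npy',w,allow_pickle=True)
for k in ('worn_blade','holder','tray','flap'):
  for d in r.cut_out(w,k):
    print(k,d['score'],d['extent'])
    if k=='worn_blade' and d['score']>.5: print(fit_blade(w,d['region'],0.032,True,refine=False))
E
```

```text
t 3.4 pos [ 0.498  -0.0043  0.2292] toolshift mm [-71.7  -8.8  -1.6] turn [0.35 0.23 0.21] f [-0.8 -0.1 -1. ] w 0.999 q [-0.36  0.19  0.32  1.92 -0.08  1.04  1.61]
worn_blade 0.81 [208.9, 5.2, 311.1, 107.3]
  cost 854.8 area 4175 [ 0.3714 -0.0789  2.3914]
  cost 808.9 area 4175 [ 0.363  -0.0696  5.5389]
(array([ 0.36297614, -0.06955559,  5.53885961]), (46.7891960144043, 119.13384246826172))
worn_blade 0.56 [283.6, 178.8, 331.0, 280.5]
  cost 166.7 area 4046 [ 0.5705 -0.0129  0.0367]
  cost 379.0 area 4046 [ 0.5693 -0.0132  3.1636]
(array([ 0.57047983, -0.01288684,  0.03670299]), (132.16258239746094, 51.731990814208984))
worn_blade 0.46 [503.7, 126.7, 559.9, 209.8]
holder 0.65 [275.2, 147.2, 341.5, 285.7]
tray 0.62 [65.1, 120.0, 132.7, 257.8]
tray 0.28 [511.1, 262.2, 582.6, 334.0]
flap 0.84 [283.3, 156.5, 328.5, 169.7]
```

View pics/w2.png

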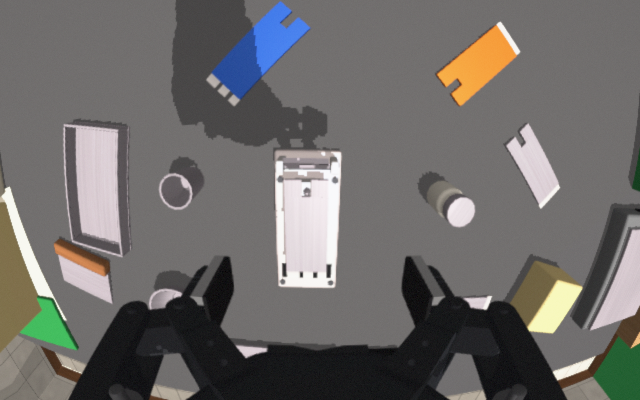

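```bash
python3 - <<'E'
from h import *
w=np.load('w2.npy',allow_pickle=True).item()
rect=np.array([[-95,-40],[95,-40],[95,40],[-95,40]])/1e3
w=snap('wrist');d=r.cut_out(w,'holder')[0]
print('holder',fit_blade(w,d['region'],0,True,rect,0.012))
print('pin', unproj(w,[[307,188]],0.042,True), 'pred', [0.5705-.052*np.cos(.037),-.0129-.052*np.sin(.037)])
rt=np.array([[-93,-53],[93,-53],[93,53],[-93,53]])/1e3
d=r.cut_out(w,'tray')[0];print('tray',fit_blade(w,d['region'],0,True,rt,0.03,refine=False))
t=snap('top');d=r.cut_out(t,'tray')[0];print('tray top',fit_blade(t,d['region'],0,False,rt,0.03,refine=False))
d=r.cut_out(t,'holder')[0];print('holder',fit_blade(t,d['region'],0,False,rect,0.012,refine=False))
plan([0.5705,-0.0129,0.12],np.pi/2+0.037)
E
```

```text
cost 1131.0 area 4588 [ 0.5736 -0.0125  0.0241]
  cost 1131.0 area 4588 [ 0.5736 -0.0125  3.1657]
holder (array([ 0.57363758, -0.01252018,  0.02407823]), (190.97256469726562, 79.8722915649414))
pin [[ 0.51498988 -0.00991337  0.042     ]] pred [np.float64(0.5185355899395031), np.float64(-0.014823561037381403)]
  cost 886.1 area 7995 [ 0.5322 -0.3041  3.0017]
  cost 886.1 area 7995 [ 0.5322 -0.3041  6.1433]
tray (array([ 0.53217866, -0.304067  ,  6.14327997]), (125.24686431884766, 191.31932067871094))
  cost 98.7 area 3227 [ 0.5327 -0.3193  3.0023]
  cost 98.7 area 3227 [ 0.5327 -0.3193  6.1439]
tray top (array([ 0.53274603, -0.31932355,  6.14388187]), (116.58562469482422, 191.06546020507812))Traceback (most recent call last):
  File "<stdin>", line 10, in <module>
IndexError: list index out of range
```

>>> step_arm:
  moves:
    - [-0.03, -0.004, 0.03, 0, 0, 0, 1]
    - [-0.03, -0.004, 0.03, 0, 0, 0, 1]
    - [-0.012, -0.003, 0.03, 0.3, 0.2, 0, 1]
    - [0, 0, 0.01, 0, 0, 0, 1]
    - [0, 0, 0, 0, 0, 0, 1]

```text
time: 4.45
tool_pos: [0.5746, -0.0081, 0.1281]
orientation: [-0.079, 3.135, 0.004]
contact_force: [-0.9, -1.1, 0.5]
gripper_width: 0.999
```

```bash
python3 - <<'E'
from h import *
w=snap('wrist','w3.png');np.save('w3.npy',w,allow_pickle=True)
for d in r.cut_out(w,'worn_blade'):
    print(d['score'],d['extent'])
    if 250<(d['extent'][0]+d['extent'][2])/2<400: p,_=fit_blade(w,d['region'],0.032,True,refine=False);print(p)
plan([0.5705,-0.0129,0.02],np.pi/2+0.037)
cv2.imwrite('pics/w3c.png',cv2.resize(w['img'][60:360,160:480,::-1],None,fx=2,fy=2))
E
```

```text
0.9 [187.6, 2.2, 235.3, 25.4]
0.74 [275.5, 116.3, 348.8, 267.9]
  cost 494.9 area 9018 [ 0.5729 -0.0133  0.0317]
  cost 832.8 area 9018 [ 0.5711 -0.0134  3.1726]
[ 0.5728504  -0.01328414  0.03168147]
0.29 [267.2, 57.1, 363.3, 280.4]
  cost 6446.7 area 10773 [0.5199 0.007  0.4956]
  cost 6356.7 area 10773 [ 5.2900e-01 -2.9000e-03  3.3692e+00]
[ 5.29035055e-01 -2.91563850e-03  3.36918545e+00]
t 4.55 pos [ 0.5752 -0.008   0.1299] toolshift mm [  5.7  -5.  109.9] turn [0.17 0.44 0.77] f [ 0.4 -0.3 -0.1] w 1.001 q [-0.3   0.44  0.3   1.85 -0.17  0.87  1.71]
```

View pics/w3c.png

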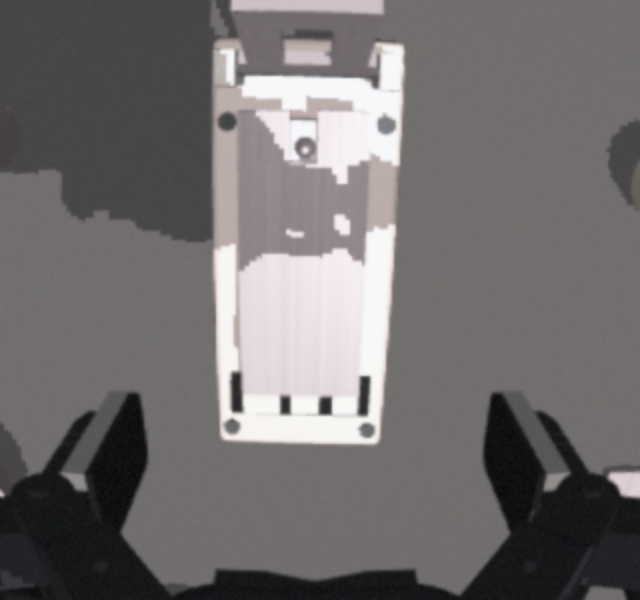

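```bash
python3 - <<'E'
from h import *
w=np.load('w3.npy',allow_pickle=True).item()
f=lambda p,z:unproj(w,[[160+a/2-.25,60+b/2-.25] for a,b in p],z,True)[:,:2]
d=f([(227,121),(386,125),(232,426),(367,430)],.012);c=f([(221,440),(379,441)],.012);p=f([(305,146)],.044)[0];n=f([(304,162)],.037)[0]
print('dots',d.round(4),'corners',c.round(4),'pin',p.round(4),'notch end',n.round(4))
m=(d[:2].mean(0),d[2:].mean(0));ax=m[1]-m[0];yaw=np.arctan2(ax[1],ax[0]);print('yaw',yaw,'len',np.hypot(*ax),'w',np.linalg.norm(d[0]-d[1]),np.linalg.norm(d[2]-d[3]),np.linalg.norm(c[0]-c[1]))
u=np.array([np.cos(yaw),np.sin(yaw)])
print('origin from dots',(m[0]+m[1])/2,'corners',c.mean(0)-.095*u,'pin',p+.052*u,'notch end(-46)',n+.046*u)
E
```

```text
dots [[ 0.5138 -0.0472]
 [ 0.5123  0.0189]
 [ 0.6587 -0.0439]
 [ 0.6575  0.0222]] corners [[ 0.6674 -0.0495]
 [ 0.6639  0.0288]] pin [ 0.5196 -0.014 ] notch end [ 0.5265 -0.0142]
yaw 0.022913606814144498 len 0.1451500934986559 w 0.06602493194333715 0.06611707311088044 0.07837740794284373
origin from dots [ 0.58557227 -0.01248342] corners [ 0.57067454 -0.0125251 ] pin [ 0.57160408 -0.01284327] notch end(-46) [ 0.57246974 -0.01311471]
```

>>> step_arm:
  moves:
    - [0.003, -0.005, 0.03, 0.2, 0.4, 1.2, 1]
    - [0, 0, 0.03, 0, 0, 0, 1]
    - [0, 0, 0.025, 0, 0, 0, 1]
    - [0, 0, 0.01, 0, 0, 0, 1]
    - [0, 0, 0, 0, 0, 0, 1]

```text
time: 5.05
tool_pos: [0.5769, -0.012, 0.0425]
orientation: [-0.045, 3.126, 0.004]
contact_force: [-0.1, -0.7, 0.1]
gripper_width: 1.001
```

```bash
python3 - <<'E'
from h import *
plan([0.572,-0.013,0.018],np.pi/2+0.03)
E
```

```text
t 5.05 pos [ 0.5769 -0.012   0.0425] toolshift mm [ 5.3 -0.9 24.5] turn [ 0.14  0.9  -0.05] f [-0.1 -0.7  0.1] w 1.001 q [-0.26  0.56  0.27  1.91 -0.23  0.69  1.74]
```

>>> step_arm:
  moves:
    - [0.005, -0.001, 0.012, 0.1, 0.9, 0, 1]
    - [0, 0, 0.012, 0, 0, 0, 1]
    - [0, 0, 0.002, 0, 0, 0, 1]
    - [0, 0, 0, 0, 0, 0, 0.5]
    - [0, 0, 0, 0, 0, 0, 0.5]
    - [0, 0, 0, 0, 0, 0, 0.5]
    - [0, 0, 0, 0, 0, 0, 0.5]
    - [0, 0, 0, 0, 0, 0, 0.5]
  grip_force: 40

```text
time: 5.85
tool_pos: [0.5745, -0.0129, 0.0196]
orientation: [-0.046, 3.136, 0.002]
contact_force: [-0.1, -0.1, -2.0]
gripper_width: 0.57
```

>>> step_arm:
  moves:
    - [0, 0, 0, 0, 0, 0, 0.4]
    - [0, 0, 0, 0, 0, 0, 0.4]
    - [0, 0, -0.008, 0, 0, 0, 0.4]
    - [0, 0, -0.012, 0, 0, 0, 0.4]
    - [0, 0, -0.025, 0, 0, 0, 0.4]
    - [0, 0, -0.03, 0, 0, 0, 0.4]
    - [0, 0, -0.03, 0, 0, 0, 0.4]
    - [0, 0, 0, 0, 0, 0, 0.4]
  grip_force: 60

```text
time: 6.65
tool_pos: [0.5733, -0.0135, 0.1314]
orientation: [-0.045, 3.137, 0.002]
contact_force: [0.7, 0.2, -2.3]
gripper_width: 0.559
```

```bash
python3 - <<'E'
from h import *
plan([0.54,-0.315,0.15],np.pi/2-0.08)
w=snap('wrist','w4.png');np.save('w4.npy',w,allow_pickle=True)
E
```

```text
t 6.65 pos [ 0.5733 -0.0135  0.1314] toolshift mm [  41.8 -300.4  -19.1] turn [0.08 0.23 6.22] f [ 0.7  0.2 -2.3] w 0.559 q [-0.3   0.44  0.31  1.85 -0.17  0.88  1.7 ]
```

View pics/w4.png

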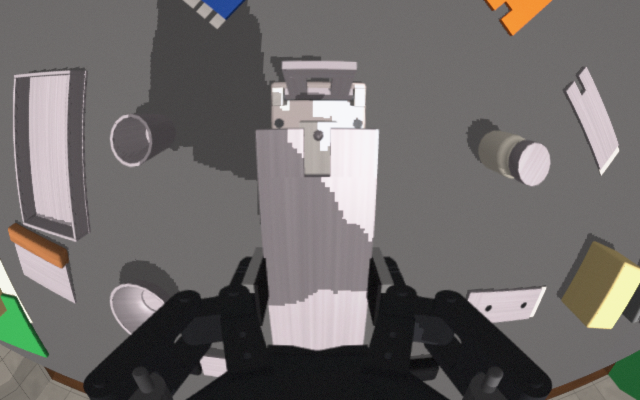

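>>> step_arm:
  moves:
    - [0, 0, -0.02, 0, 0, 0, 0.4]
    - [0.006, -0.045, 0, 0, 0, 0, 0.4]
    - [0.006, -0.045, 0, 0, 0, 0, 0.4]
    - [0.006, -0.045, 0, 0, 0, 0, 0.4]
    - [0.006, -0.045, 0, 0, 0, 0, 0.4]
    - [0.006, -0.045, 0, 0, 0, 0, 0.4]
    - [0.006, -0.045, 0, 0, 0, 2, 0.4]
    - [0.006, -0.03, 0, 0, 0, 2, 0.4]
    - [0, 0, 0, 0, 0, 2, 0.4]
    - [0, 0, 0, 0, 0, 0, 0.4]

```text
time: 7.7
tool_pos: [0.5322, -0.3205, 0.1414]
orientation: [-0.114, -3.129, -0.008]
contact_force: [0.6, 0.8, -2.7]
gripper_width: 0.565
```

```bash
python3 - <<'E'
from h import *
t=snap('top')
c=unproj(t,[[145+a/2.18,95+b/2.18] for a,b in [(632,178),(720,185),(712,342),(620,332)]],.03)[:,:2]
print(c.round(3),c.mean(0),(np.arctan2(*(c[0]-c[3])[::-1]),np.arctan2(*(c[1]-c[2])[::-1])),[np.linalg.norm(c[i]-c[i-1]).round(3) for i in range(4)])
w=snap('wrist','w5.png');np.save('w5.npy',w,allow_pickle=True)
plan([0.538,-0.32,0.04],np.pi/2-0.08)
E
```

```text
[[ 0.629 -0.285]
 [ 0.617 -0.389]
 [ 0.431 -0.363]
 [ 0.445 -0.257]] [ 0.53064723 -0.32333058] (np.float64(-0.14837542540117638), np.float64(-0.1393265970268871)) [np.float64(0.186), np.float64(0.105), np.float64(0.188), np.float64(0.106)]
t 7.8 pos [ 0.5325 -0.3198  0.1417] toolshift mm [ -6.6  -0.3 101.7] turn [ 0.25 -0.6   0.59] f [ 0.1  1.2 -3.5] w 0.561 q [ 0.18  0.52  0.4   1.71 -0.23  0.97  2.17]
```

View pics/w5.png

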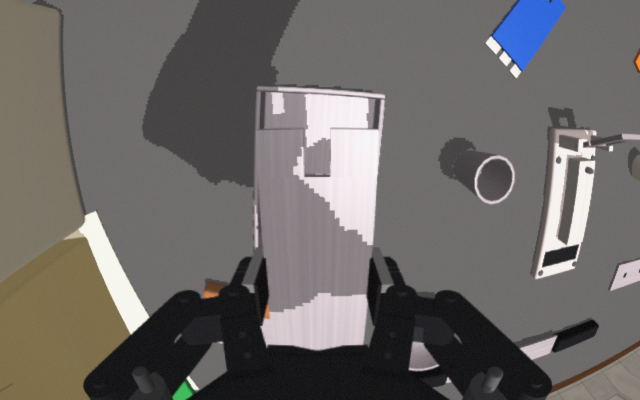

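>>> step_arm:
  moves:
    - [0, -0.003, 0.02, 0.2, -0.6, 2, 0.4]
    - [0, 0, 0.035, 0, 0, 2.3, 0.4]
    - [0, 0, 0.035, 0, 0, 0, 0.4]
    - [0, 0, 0.02, 0, 0, 0, 0.4]
    - [0, 0, 0, 0, 0, 0, 0.4]

```text
time: 8.3
tool_pos: [0.5371, -0.3133, 0.029]
orientation: [0.206, 3.131, 0.007]
contact_force: [0.5, -0.2, -2.6]
gripper_width: 0.567
```

```bash
python3 - <<'E'
from h import *
plan([0.533,-0.3233,0.002],np.pi/2-0.144)
E
```

```text
t 8.3 pos [ 0.5371 -0.3133  0.029 ] toolshift mm [  2.9 -10.6  27. ] turn [0.28 0.21 0.72] f [ 0.5 -0.2 -2.6] w 0.567 q [ 0.21  0.66  0.35  1.79 -0.32  0.75  2.16]
```

>>> step_arm:
  moves:
    - [0.003, -0.01, -0.002, 0.2, 0.2, 0.7, 0.4]
    - [0, -0.001, 0, 0, 0, 0, 0.4]

```text
time: 8.5
tool_pos: [0.5337, -0.3226, 0.0322]
orientation: [0.22, 3.134, 0.003]
contact_force: [0.1, 0.5, -2.7]
gripper_width: 0.563
```

```bash
python3 - <<'E'
from h import *
plan([0.533,-0.3233,0.002],np.pi/2-0.144)
E
```

```text
t 8.5 pos [ 0.5337 -0.3226  0.0322] toolshift mm [ 0.6 -0.9 30.2] turn [0.1  0.01 0.2 ] f [ 0.1  0.5 -2.7] w 0.563 q [ 0.22  0.66  0.36  1.78 -0.32  0.76  2.17]
```

>>> step_arm:
  moves:
    - [0, -0.001, 0.015, 0, 0, 0, 0.4]
    - [0, -0.001, 0.012, 0, 0, 0, 0.4]
    - [0, 0, 0.003, 0, 0, 0, 0.4]
    - [0, 0, 0, 0, 0, 0, 0.4]

```text
time: 8.9
tool_pos: [0.5354, -0.3257, 0.0028]
orientation: [0.22, 3.128, 0.0]
contact_force: [0.6, 0.4, -2.0]
gripper_width: 0.563
```

>>> step_arm:
  moves:
    - [0, 0, 0.003, 0, 0.3, 0, 0.4]
    - [0, 0, 0, 0, 0, 0, 0.4]
    - [0, 0, 0, 0, 0, 0, 0.67]
    - [0, 0, 0, 0, 0, 0, 0.67]
    - [0, 0, 0, 0, 0, 0, 0.67]

```text
time: 9.4
tool_pos: [0.5369, -0.3269, 0.0033]
orientation: [0.22, 3.13, -0.0]
contact_force: [-0.3, 1.3, 0.7]
gripper_width: 0.664
```

>>> step_arm:
  moves:
    - [0, 0.002, -0.02, 0, 0, 0, 0.67]
    - [0, 0, -0.04, 0, 0, 0, 0.67]
    - [0, 0, -0.04, 0, 0, 0, 0.67]
    - [0, 0, -0.04, 0, 0, 0, 1]
    - [0, 0.04, 0, 0, 0, 0, 1]
    - [0, 0.045, 0, 0, 0, 0, 1]
    - [0, 0, 0, 0, 0, 0, 1]

```text
time: 10.1
tool_pos: [0.5491, -0.2398, 0.1485]
orientation: [0.227, 3.129, -0.0]
contact_force: [-0.0, 0.6, -0.2]
gripper_width: 1.001
```

```bash
python3 - <<'E'
from h import *
w=snap('wrist','w6.png');t=snap('top','top6.png')
for s,f in((w,True),(t,False)):
  for d in r.cut_out(s,'worn_blade'):
    p=unproj(s,np.argwhere(d['region'])[:,::-1],.009,f)[:,:2].mean(0);print(d['score'],d['extent'],p.round(3))
    if p[1]<-.25: print(fit_blade(s,d['region'],.004,f,refine=False))
cv2.imwrite('pics/w6c.png',np.hstack([cv2.resize(w['img'],(512,320)),cv2.resize(t['img'][150:270,400:508],(288,320))])[:,:,::-1])
plan([0.46,0.30,0.231],np.pi/2+.81)
E
```

```text
0.67 [198.2, 112.9, 258.5, 242.3] [ 0.53  -0.324]
  cost 498.4 area 6136 [ 0.5327 -0.3246  3.0071]
  cost 236.0 area 6136 [ 0.5335 -0.3248  6.1494]
(array([ 0.53351813, -0.32478514,  6.14939953]), (52.839683532714844, 128.5948486328125))
0.57 [395.5, 0.0, 466.4, 41.5] [ 0.399 -0.109]
0.77 [336.0, 256.7, 384.8, 310.5] [ 0.363 -0.081]
0.7 [384.3, 128.0, 419.0, 160.8] [ 0.723 -0.209]
0.54 [313.3, 168.8, 350.4, 237.4] [ 0.573 -0.012]
0.32 [325.2, 230.7, 342.6, 236.4] [ 0.488 -0.016]
t 10.3 pos [ 0.5464 -0.2475  0.148 ] toolshift mm [168.5 527.6 -85.7] turn [-3.000e-01  1.000e-02 -5.516e+01] f [ 0.1 -0.  -0.2] w 0.995 q [ 0.03  0.47  0.42  1.78 -0.23  0.94  1.97]
```

View pics/w6c.png

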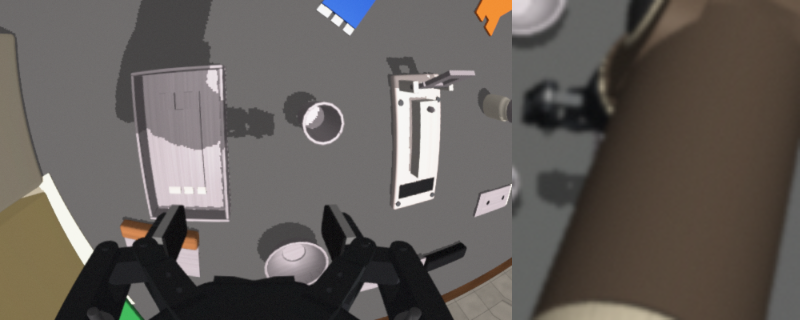

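>>> step_arm:
  moves:
    - [0.001, 0.045, 0, 0, 0, 0, 1]
    - [0.001, 0.045, 0, 0, 0, 0, 1]
    - [0.001, 0.045, 0, 0, 0, 0, 1]
    - [0.001, 0.045, 0, 0, 0, 0, 1]
    - [0, 0.045, 0, 0, 0, 0, 1]
    - [0, 0.01, 0, 0, 0, -5, 1]
    - [0, 0, 0, 0, 0, -5, 1]
    - [0, 0, 0, 0, 0, 0, 1]
    - [0, 0, 0, 0, 0, 0, 1]

```text
time: 11.2
tool_pos: [0.5797, -0.0227, 0.143]
orientation: [0.003, -3.139, 0.02]
contact_force: [0.4, -0.4, 0.7]
gripper_width: 1.001
```

```bash
python3 - <<'E'
from h import *
w=snap('wrist');np.save('w7.npy',w,allow_pickle=True)
u=proj(w,[[.5715,-.0125,.02]],True)[0];print(u)
x0,y0=int(max(0,u[0]-100)),int(max(0,u[1]-110));print(x0,y0)
cv2.imwrite('pics/w7c.png',cv2.resize(w['img'][y0:y0+198,x0:x0+200,::-1],None,fx=3,fy=3,interpolation=cv2.INTER_CUBIC))
plan([0.45,0.30,0.2],np.pi/2+.81)
E
```

```text
[330.09597395 182.03932983]
230 72
t 11.25 pos [ 0.5797 -0.023   0.1431] toolshift mm [129.4 322.4 -60.8] turn [ -0.66  -0.41 -46.34] f [ 0.5 -0.3  1.7] w 0.997 q [-0.32  0.44  0.35  1.82 -0.17  0.91  1.68]
```

View pics/w7c.png

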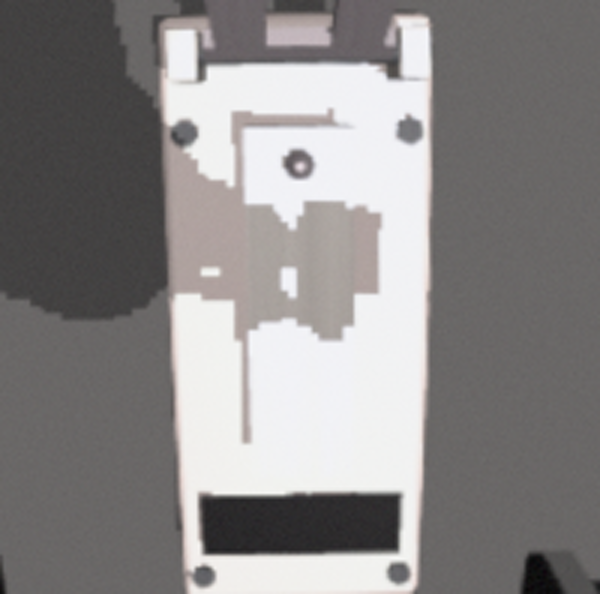

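```bash
python3 - <<'E'
from h import *
w=np.load('w7.npy',allow_pickle=True).item()
f=lambda p,z:unproj(w,[[230+a/3-.33,72+b/3-.33] for a,b in p],z,True)[:,:2]
d=f([(184,132),(409,130),(203,575),(398,572)],.012)
p=f([(298,164)],.040)[0];b=f([(202,493),(401,491),(203,553),(400,551)],.012);s=f([(245,130),(246,440)],.032)
print(d.round(4),b.round(4),s.round(4));print('pin',p)
m=d[:2].mean(0),d[2:].mean(0);a=lambda v:round(float(np.arctan2(v[1],v[0])),4)
print('yaw dots',a(m[1]-m[0]),a(d[2]-d[0]),a(d[3]-d[1]),'cross',a(d[1]-d[0])-1.5708,a(d[3]-d[2])-1.5708,a(b[1]-b[0])-1.5708,a(b[3]-b[2])-1.5708,'bededge',a(s[1]-s[0]))
print('dots mid',m,'slot mid',b.mean(0))
E
```

```text
[[ 0.5134 -0.0471]
 [ 0.5122  0.0187]
 [ 0.6586 -0.044 ]
 [ 0.6572  0.022 ]] [[ 0.6279 -0.0435]
 [ 0.6269  0.0211]
 [ 0.65   -0.0438]
 [ 0.6491  0.0221]] [[ 0.5121 -0.0286]
 [ 0.6014 -0.0286]]
pin [ 0.520682   -0.01449806]
yaw dots 0.0219 0.0214 0.0224 cross 0.018199999999999994 0.020199999999999996 0.014900000000000135 0.01419999999999999 bededge 0.0007
dots mid (array([ 0.51276494, -0.01418659]), array([ 0.65788715, -0.01100485])) slot mid [ 0.63848302 -0.01102826]
```

>>> step_arm:
  moves:
    - [0.012, 0.043, -0.01, 0, 0, 0, 1]
    - [0.012, 0.043, -0.01, 0, 0, 0, 1]
    - [0.012, 0.043, 0, 0, 0, 0, 1]
    - [0.012, 0.043, 0, 0, 0, 0, 1]
    - [0.012, 0.043, 0, 0, 0, 0, 1]
    - [0.012, 0.043, 0, 0, 0, 0, 1]
    - [0.012, 0.043, 0, 0, 0, 0, 1]
    - [0.012, 0.035, 0, 0, 0, 0, 1]
    - [0, 0, 0, 0, 0, -8, 1]
    - [0, 0, 0, 0, 0, -8, 1]

```text
time: 12.25
tool_pos: [0.4907, 0.3137, 0.1581]
orientation: [0.377, -3.118, 0.027]
contact_force: [0.7, 0.0, -0.1]
gripper_width: 0.999
```

>>> step_arm:
  moves:
    - [0, 0, 0, 0, 0, -8, 1]
    - [0, 0, 0, 0, 0, -8, 1]
    - [0, 0, 0, 0, 0, -8, 1]
    - [0, 0, 0, 0, 0, -6, 1]
    - [0, 0, 0, 0, 0, 0, 1]

```text
time: 12.75
tool_pos: [0.4934, 0.309, 0.1574]
orientation: [1.181, -2.904, 0.028]
contact_force: [-0.3, -0.0, 0.3]
gripper_width: 1.0
```

```bash
python3 - <<'E'
from h import *
w=snap('wrist','w8.png');np.save('w8.npy',w,allow_pickle=True)
for d in r.cut_out(w,'new_blade'):
    p=unproj(w,np.argwhere(d['region'])[:,::-1],.005,True)[:,:2].mean(0);print(d['score'],d['extent'],p.round(3))
    if p[1]>.26: print(fit_blade(w,d['region'],0,True))
plan([0.4789,0.3172,0.01],np.pi/2+.815)
E
```

```text
0.69 [278.4, 0.0, 415.3, 30.2] [0.353 0.211]
0.64 [309.7, 111.1, 363.8, 240.9] [0.477 0.315]
  cost 923.7 area 5145 [0.4789 0.3172 0.8112]
  cost 320.5 area 5145 [0.4976 0.3371 3.9684]
(array([0.49757667, 0.33705734, 3.96843255]), (129.14796447753906, 51.69562911987305))
t 12.85 pos [0.4933 0.3091 0.1574] toolshift mm [  2.9  18.  147.2] turn [-0.81 -0.76 -2.67] f [-0.  -0.1 -0.2] w 0.997 q [-0.73  0.42  0.1   1.78 -0.03  0.96  1.72]
```

>>> step_arm:
  moves:
    - [0.003, 0.018, 0.02, -0.8, -0.8, -2.7, 1]
    - [0, 0, 0.035, 0, 0, 0, 0.8]
    - [0, 0, 0.035, 0, 0, 0, 0.75]
    - [0, 0, 0.03, 0, 0, 0, 0.72]
    - [0, 0, 0, 0, 0, 0, 0.7]

```text
time: 13.35
tool_pos: [0.4815, 0.3196, 0.0357]
orientation: [-1.214, 2.89, 0.002]
contact_force: [0.4, -0.0, 0.3]
gripper_width: 0.701
```

```bash
python3 - <<'E'
from h import *
w=snap('wrist','w9.png')
for d in r.cut_out(w,'new_blade'):
    p=unproj(w,np.argwhere(d['region'])[:,::-1],.005,True)[:,:2].mean(0);print(d['score'],d['extent'],p.round(3))
plan([0.4789,0.3172,0.002],np.pi/2+.815)
cv2.imwrite('pics/w9c.png',w['img'][:,:,::-1])
E
```

```text
0.72 [275.7, 115.6, 361.9, 314.1] [0.474 0.311]
0.67 [166.7, 383.3, 206.9, 400.0] [0.703 0.354]
t 13.45 pos [0.4837 0.3211 0.0393] toolshift mm [ 6.6  0.8 37.2] turn [-0.14  0.69 -1.09] f [0.3 0.4 0.4] w 0.699 q [-0.72  0.56  0.07  1.89 -0.06  0.68  1.75]
```

View pics/w9c.png

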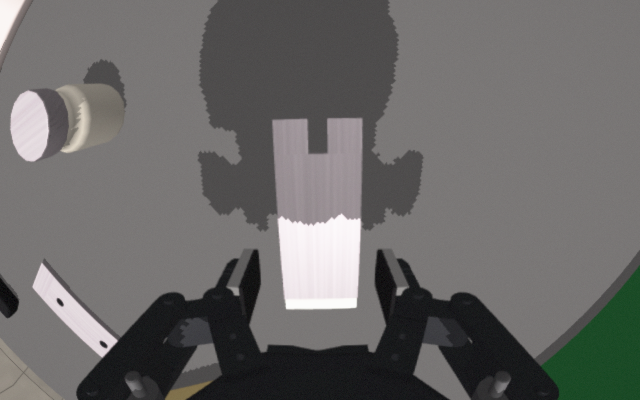

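The fresh blade is centred between the jaws, with its notch at (317,135) and its bevelled edge at (321,303). The salt pot is clear at (70,115).

>>> step_arm:
  moves:
    - [0.006, 0.001, 0.015, 0, 0.6, -1, 0.7]
    - [0, 0, 0.015, 0, 0, 0, 0.7]
    - [0, 0, 0.01, 0, 0, 0, 0.7]
    - [0, 0, 0, 0, 0, 0, 0.7]

```text
time: 13.85
tool_pos: [0.4817, 0.3192, 0.0011]
orientation: [-1.237, 2.878, -0.0]
contact_force: [0.9, -0.4, 0.2]
gripper_width: 0.698
```

```bash
python3 - <<'E'
from h import *
plan([0.4789,0.3172,-0.002],np.pi/2+.815)
E
```

```text
t 13.85 pos [0.4817 0.3192 0.0011] toolshift mm [3.4 0.6 3. ] turn [-0.22  0.49 -0.17] f [ 0.9 -0.4  0.2] w 0.698 q [-0.71  0.62  0.06  1.91 -0.05  0.61  1.76]
```

>>> step_arm:
  moves:
    - [0.002, 0, 0.003, 0, 0.4, 0, 0.7]
    - [0, 0, 0, 0, 0, 0, 0.5]
    - [0, 0, 0, 0, 0, 0, 0.5]
    - [0, 0, 0, 0, 0, 0, 0.4]
    - [0, 0, 0, 0, 0, 0, 0.4]
    - [0, 0, 0, 0, 0, 0, 0.4]
  grip_force: 60

```text
time: 14.45
tool_pos: [0.4803, 0.3178, -0.0015]
orientation: [-1.239, 2.884, -0.005]
contact_force: [0.5, 0.1, -2.4]
gripper_width: 0.548
```

>>> step_arm:
  moves:
    - [0, 0, -0.01, 0, 0, 0, 0.4]
    - [0, 0, -0.02, 0, 0, 0, 0.4]
    - [0, 0, -0.03, 0, 0, 0, 0.4]
    - [0, 0, -0.04, 0, 0, 0, 0.4]
    - [0, 0, -0.04, 0, 0, 0, 0.4]
    - [0, 0, 0, 0, 0, 0, 0.4]

```text
time: 15.05
tool_pos: [0.479, 0.3171, 0.1452]
orientation: [1.239, -2.886, 0.006]
contact_force: [1.0, 0.5, -2.8]
gripper_width: 0.557
```

```bash
python3 - <<'E'
from h import *
plan([0.575,-0.013,0.15],np.pi/2+.02)
w=snap('wrist','w10.png');np.save('w10.npy',w,allow_pickle=True)
o=r.observe();R0=R.from_rotvec(o['orientation']);P=o['tool_pos']
for d in r.cut_out(w,'new_blade'):
    print(d['score'],d['extent'])
    # predicted extent of held blade for several heights
for dz in (0.0,.004,.008):
    c=P+R0.apply([0,0,-dz]); pts=[R0.apply([-x,y,-dz])+P for x in(-.066,-.046,) for y in(-.025,-.0055,.0055,.025)]
    print(dz,proj(w,np.array(pts),True).round(0).tolist())
cv2.imwrite('pics/w10c.png',cv2.resize(w['img'][80:360,160:480,::-1],None,fx=2.1,fy=2.1,interpolation=cv2.INTER_CUBIC))
E
```

```text
t 15.05 pos [0.479  0.3171 0.1452] toolshift mm [ 173.2 -297.    -3.5] turn [-2.200e-01 -3.000e-02  4.532e+01] f [ 1.   0.5 -2.8] w 0.557 q [-0.73  0.41  0.08  1.82 -0.04  0.91  1.75]
0.82 [263.7, 1.7, 407.3, 35.5]
0.6 [263.3, 126.5, 374.9, 350.9]
0.0 [[267.0, 127.0], [308.0, 126.0], [332.0, 126.0], [374.0, 127.0], [268.0, 168.0], [309.0, 168.0], [332.0, 168.0], [372.0, 168.0]]
0.004 [[265.0, 128.0], [308.0, 127.0], [333.0, 127.0], [375.0, 128.0], [267.0, 170.0], [308.0, 170.0], [332.0, 170.0], [373.0, 170.0]]
0.008 [[264.0, 128.0], [308.0, 128.0], [333.0, 128.0], [377.0, 129.0], [265.0, 172.0], [308.0, 172.0], [333.0, 172.0], [375.0, 172.0]]
```

View pics/w10c.png

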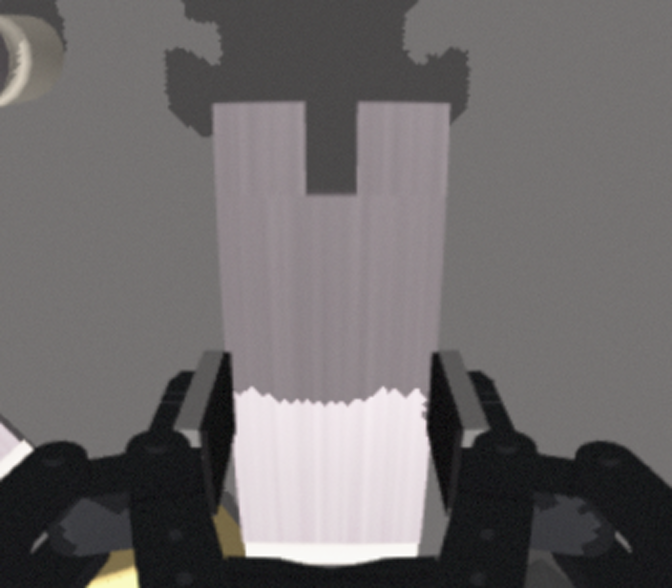

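The blade is held straight: notch at (306–357,195) in the crop, both corners level at y≈103. Offset from the tool centre is about 1 mm. I'll carry it over the holder.

>>> step_arm:
  moves:
    - [0.021, -0.037, 0, 0, 0, 0, 0.4]
    - [0.021, -0.037, 0, 0, 0, 0, 0.4]
    - [0.021, -0.037, 0, 0, 0, 0, 0.4]
    - [0.021, -0.037, 0, 0, 0, 0, 0.4]
    - [0.021, -0.037, 0, 0, 0, 0, 0.4]
    - [0.021, -0.037, 0, 0, 0, 0, 0.4]
    - [0.021, -0.037, 0, 0, 0, 0, 0.4]
    - [0.021, -0.037, 0, 0, 0, 0, 0.4]
    - [0, 0, 0, 0, 0, 7, 0.4]
    - [0, 0, 0, 0, 0, 7, 0.4]

```text
time: 16.15
tool_pos: [0.5687, -0.0241, 0.1267]
orientation: [0.869, -2.985, 0.008]
contact_force: [0.5, -0.0, -3.2]
gripper_width: 0.556
```

>>> step_arm:
  moves:
    - [0, 0, 0, 0, 0, 7, 0.4]
    - [0, 0, 0, 0, 0, 7, 0.4]
    - [0, 0, 0, 0, 0, 7, 0.4]
    - [0, 0, 0, 0, 0, 7, 0.4]
    - [0, 0, 0, 0, 0, 2, 0.4]
    - [0, 0, 0, 0, 0, 0, 0.4]

```text
time: 16.75
tool_pos: [0.5609, -0.0269, 0.1162]
orientation: [0.02, -3.092, 0.027]
contact_force: [0.3, 0.7, -2.0]
gripper_width: 0.553
```

```bash
python3 - <<'E'
from h import *
plan([0.5735,-0.0121,0.07],np.pi/2+.02)
E
```

```text
t 16.75 pos [ 0.5609 -0.0269  0.1162] toolshift mm [-15.1  15.4  45.2] turn [-0.99 -2.84 -0.42] f [ 0.3  0.7 -2. ] w 0.553 q [-0.32  0.47  0.37  1.85 -0.19  0.9   1.71]
```

>>> step_arm:
  moves:
    - [-0.014, 0.015, 0, -1, -2.8, -0.4, 0.4]
    - [0, 0, 0.015, 0, 0, 0, 0.4]
    - [0, 0, 0.015, 0, 0, 0, 0.4]
    - [0, 0, 0, 0, 0, 0, 0.4]

```text
time: 17.15
tool_pos: [0.572, -0.0111, 0.0803]
orientation: [0.04, -3.135, 0.0]
contact_force: [-0.1, -0.4, -2.7]
gripper_width: 0.552
```

```bash
python3 - <<'E'
from h import *
plan([0.5735,-0.0121,0.06],np.pi/2+.02)
E
```

```text
t 17.15 pos [ 0.572  -0.0111  0.0803] toolshift mm [-1.6 -1.  20.3] turn [-0.01 -0.35  0.33] f [-0.1 -0.4 -2.7] w 0.552 q [-0.31  0.51  0.33  1.88 -0.23  0.79  1.74]
```

>>> step_arm:
  moves:
    - [-0.0015, -0.001, 0.012, 0, -0.3, 0.3, 0.4]
    - [0, 0, 0.01, 0, 0, 0, 0.4]
    - [0, 0, 0, 0, 0, 0, 0.4]

```text
time: 17.45
tool_pos: [0.5728, -0.0125, 0.0562]
orientation: [0.034, -3.139, 0.001]
contact_force: [0.9, 1.0, -1.6]
gripper_width: 0.555
```

```bash
python3 - <<'E'
from h import *
plan([0.5735,-0.0121,0.0305],np.pi/2+.02)
w=snap('wrist','w11.png');np.save('w11.npy',w,allow_pickle=True)
cv2.imwrite('pics/w11c.png',cv2.resize(w['img'][70:220,230:410,::-1],None,fx=4,fy=4,interpolation=cv2.INTER_CUBIC))
E
```

```text
t 17.45 pos [ 0.5728 -0.0125  0.0562] toolshift mm [-0.7  0.4 25.7] turn [-0.03 -0.12  0.08] f [ 0.9  1.  -1.6] w 0.555 q [-0.3   0.55  0.32  1.9  -0.25  0.74  1.75]
```

View pics/w11c.png

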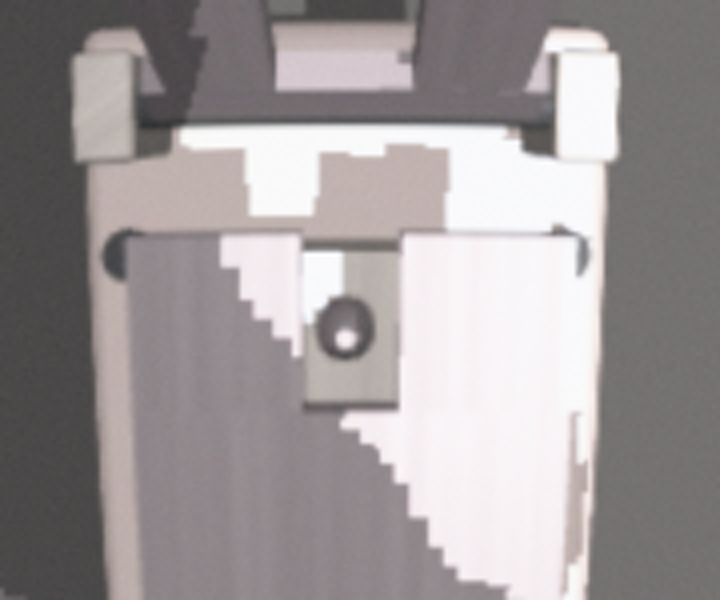

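The pin shows inside the notch: pin at (345,328), notch sides at x 304 and 398, closed end at y 405. I'll compute the offset.

```bash
python3 - <<'E'
from h import *
w=np.load('w11.npy',allow_pickle=True).item()
f=lambda p,z:unproj(w,[[230+a/4-.4,70+b/4-.4] for a,b in p],z,True)[:,:2]
for top in(.061,.0627):
  e=f([(301,240),(400,240),(304,402),(398,402),(128,237),(577,237)],top);print(e.round(4),np.linalg.norm(e[4]-e[5]),np.linalg.norm(e[2]-e[3]))
print('pin',f([(345,328)],.040),f([(345,328)],.038))
E
```

```text
[[ 0.507  -0.0192]
 [ 0.5067 -0.0083]
 [ 0.5254 -0.0186]
 [ 0.5252 -0.0079]
 [ 0.5067 -0.0386]
 [ 0.5056  0.0115]] 0.050138236822059944 0.010684919071169726
[[ 0.5068 -0.0192]
 [ 0.5066 -0.0083]
 [ 0.5251 -0.0186]
 [ 0.5248 -0.008 ]
 [ 0.5066 -0.0383]
 [ 0.5055  0.0112]] 0.049518724752351875 0.010552895355379009
pin [[ 0.52020935 -0.01415725]] [[ 0.52053188 -0.01415813]]
```

>>> step_arm:
  moves:
    - [-0.0025, -0.0008, 0.003, 0, -0.1, 0, 0.4]
    - [0, 0, 0.003, 0, 0, 0, 0.4]
    - [0, 0, 0, 0, 0, 0, 0.4]

```text
time: 17.8
tool_pos: [0.5767, -0.0136, 0.0512]
orientation: [-0.033, 3.139, -0.001]
contact_force: [-0.5, -0.7, -1.8]
gripper_width: 0.553
```

```bash
python3 - <<'E'
from h import *
plan([0.5753,-0.0133,0.0305],np.pi/2+.02)
E
```

```text
t 17.8 pos [ 0.5767 -0.0136  0.0512] toolshift mm [ 1.4  0.3 20.7] turn [-0.03  0.12  0.07] f [-0.5 -0.7 -1.8] w 0.553 q [-0.3   0.56  0.32  1.89 -0.25  0.72  1.76]
```

>>> step_arm:
  moves:
    - [0.0012, 0.0003, 0.007, 0, 0.1, 0, 0.4]
    - [0.0003, 0, 0.006, 0, 0, 0, 0.4]
    - [0.0003, 0, 0.004, 0, 0, 0, 0.4]
    - [0, 0, 0, 0, 0, 0, 0.4]

```text
time: 18.2
tool_pos: [0.575, -0.0132, 0.0331]
orientation: [-0.034, 3.14, -0.001]
contact_force: [0.2, -0.1, -2.2]
gripper_width: 0.555
```

```bash
python3 - <<'E'
from h import *
plan([0.5753,-0.0133,0.0305],np.pi/2+.02)
E
```

```text
t 18.2 pos [ 0.575  -0.0132  0.0331] toolshift mm [-0.3 -0.1  2.6] turn [-0.02  0.05  0.08] f [ 0.2 -0.1 -2.2] w 0.555 q [-0.29  0.58  0.3   1.91 -0.26  0.69  1.76]
```

>>> step_arm:
  moves:
    - [0, 0, 0.002, 0, 0, 0, 0.4]
    - [0, 0, 0.001, 0, 0, 0, 0.4]
    - [0, 0, 0, 0, 0, 0, 0.4]

```text
time: 18.5
tool_pos: [0.5751, -0.0132, 0.0306]
orientation: [-0.033, 3.141, -0.0]
contact_force: [0.4, 0.5, -2.6]
gripper_width: 0.554
```

>>> step_arm:
  moves:
    - [0, 0, 0.001, 0, 0, 0, 0.4]
    - [0, 0, 0.001, 0, 0, 0, 0.4]
    - [0, 0, 0, 0, 0, 0, 0.4]

```text
time: 18.8
tool_pos: [0.5754, -0.0132, 0.0308]
orientation: [-0.033, 3.14, 0.001]
contact_force: [-0.7, -0.2, -2.2]
gripper_width: 0.549
```

>>> step_arm:
  moves:
    - [0, 0, 0, 0, 0, 0, 0.6]
    - [0, 0, 0, 0, 0, 0, 0.7]
    - [0, 0, 0, 0, 0, 0, 0.8]
    - [0, 0, 0, 0, 0, 0, 0.8]
    - [0, 0, -0.02, 0, 0, 0, 0.8]
    - [0, 0, -0.03, 0, 0, 0, 0.9]
    - [0, 0, -0.04, 0, 0, 0, 1]
    - [0, 0, 0, 0, 0, 0, 1]

```text
time: 19.6
tool_pos: [0.5756, -0.0136, 0.1227]
orientation: [-0.033, 3.14, -0.0]
contact_force: [0.3, 0.7, -0.1]
gripper_width: 0.999
```

```bash
python3 - <<'E'
from h import *
w=snap('wrist','w12.png');np.save('w12.npy',w,allow_pickle=True)
for d in r.cut_out(w,'new_blade'):
    p=unproj(w,np.argwhere(d['region'])[:,::-1],.037,True)[:,:2].mean(0);print(d['score'],d['extent'],p.round(3))
    if abs(p[1])<.06 and p[0]>.5:
        print(fit_blade(w,d['region'],.032,True,refine=False))
        cv2.imwrite('pics/w12c.png',w['img'][:,:,::-1])
for d in r.cut_out(w,'flap'): print('flap',d['score'],d['extent'])
# predicted flap end at candidate angles
c,s=np.cos(.02),np.sin(.02);O=np.array([.572,-.0131])
for q in (1.57,1.7,1.83,1.96,2.1):
    X=-.082+.058*np.cos(q);z=.0403+.058*np.sin(q)
    print(q,proj(w,[[O[0]+c*X-s*y,O[1]+s*X+c*y,z] for y in(-.024,.024)],True).round(1).tolist())
plan([0.5753,-0.0133,0.15],np.pi/2+.02)
E
```

```text
0.92 [489.4, 1.1, 552.0, 31.0] [0.4   0.155]
0.6 [286.9, 117.0, 353.6, 274.9] [ 0.569 -0.013]
  cost 256.7 area 9591 [ 0.5744 -0.013   0.0208]
  cost 679.5 area 9591 [ 0.5724 -0.013   3.1616]
(array([ 0.57440424, -0.01300012,  0.02082983]), (128.94290161132812, 50.45685577392578))
flap 0.75 [279.4, 55.3, 354.6, 94.8]
1.57 [[272.8, 89.1], [363.4, 89.3]]
1.7 [[272.9, 75.3], [363.4, 75.5]]
1.83 [[273.2, 62.2], [363.1, 62.4]]
1.96 [[273.8, 50.1], [362.5, 50.3]]
2.1 [[274.7, 38.7], [361.6, 38.9]]
t 19.75 pos [ 0.5722 -0.0131  0.1177] toolshift mm [ -2.8  -0.3 -32.4] turn [-0.02 -0.39  0.09] f [-0.5  0.7  0.4] w 1.0 q [-0.33  0.46  0.35  1.86 -0.2   0.86  1.72]
```

```bash
python3 - <<'E'
from h import *
s=snap('side','side12.png')
c,sn=np.cos(.02),np.sin(.02);O=np.array([.572,-.0131])
for q in (1.3,1.57,1.83,2.1):
    X=-.082+.058*np.cos(q);z=.0403+.058*np.sin(q)
    print(q,proj(s,[[O[0]+c*X-sn*y,O[1]+sn*X+c*y,z] for y in(-.024,.024)]).round(1).tolist())
print('hinge',proj(s,[[O[0]-c*.082-sn*y,O[1]-.082*sn+c*y,.0403] for y in(-.024,.024)]).round(1).tolist())
for k in('flap','flap_end'):
  for d in r.cut_out(s,k): print(k,d['score'],d['extent'])
# fine: bright/dark map along region in side picture
g=cv2.cvtColor(cv2.imread('pics/side.png'),cv2.COLOR_BGR2GRAY)
print(g[194:222:1,270:294:1])
w=np.load('w12.npy',allow_pickle=True).item();gg=cv2.cvtColor(w['img'],cv2.COLOR_RGB2GRAY)
print(gg[40:100:3,264:372:6])
E
```

```text
1.3 [[293.9, 201.2], [283.0, 192.6]]
1.57 [[289.2, 202.8], [278.3, 194.1]]
1.83 [[284.7, 205.5], [273.8, 196.8]]
2.1 [[280.2, 209.5], [269.5, 200.6]]
hinge [[289.4, 219.9], [278.8, 211.0]]
flap_end 0.44 [274.7, 195.7, 289.7, 217.9]
[[ 83  82  83  83  81  83  84  85  84  84  82  80  84  81  83  80  83  82
   83  82  83  82  82  80]
 [ 83  83  80  85  82  83  80  79  79  83  83  84  81  82  86  82  81  82
   83  82  84  83  85  81]
 [ 84  81  80  83  80  81  82  83  84  79  82  85  82  84  82  82  81  86
   79  82  80  83  83  82]
 [ 80  82  80  88  86  83  82  84  82  82  85  82  81  85  85  86  84  82
   82  82  83  79  84  83]
 [ 85  82  96 121 116  94  85  83  82  82  82  83  82  81  82  82  79  84
   82  84  80  82  78  86]
 [ 82  82  88 125 134 118  94  83  81  84  81  82  81  80  84  85  84  81
   79  82  84  82  83  82]
 [ 78  81  78  95 118 130 121  97  82  80  80  83  84  80  81  83  83  81
   80  81  84  82  82  80]
 [ 80  80  77  77  78 112 133 123 102  86  81  81  82  83  83  84  81  80
   82  79  83  84  80  84]
 [ 83  78  82  73  69  74 102 124 131 116  92  81  82  82  7
[... 2761 characters left out ...]
108 108 109 110 111 110]
 [ 76 111  77 103 109 111 108 108  86  84  86 107 108 109 107 112 112 110]
 [ 77 110 110  86 111 110 108 105  72  69  72  99 108 109 109 111 111 111]
 [ 81  77 105 110 109 105 111 121 132 131 132 111 110 110 109 129 123 112]
 [ 73 143 175 174 109 106 108 159 181 178 178 129 109 109 110 181 245 180]
 [ 69 207 240 143 107 106 109 158 199 200 200 104 112 108 109 132 243 209]
 [ 70 209 248 138 108 110 107 163 200 199 202 127 110 109 111 112 248 213]
 [ 71 172 247 131 110 106 105 137 153 153 154 119 107 108 113 116 247 214]
 [ 71 169 248 119 107 109 108 109 108 108 106 107 107 107 109 128 248 213]
 [ 70 175 247  96 115 143 157 165 170 172 170 162 151 141 104  99 248 198]]
```

The fresh blade is seated at (0.5744, −0.0130), yaw 0.021, matching the holder. The flap is at about 1.9 rad. Next I'll go over and behind it with shut fingers.

>>> step_arm:
  moves:
    - [0, 0, -0.035, 0, 0, 0, 0]
    - [0.045, 0, -0.01, 0, 0, 0, 0]
    - [0.045, 0, 0, 0, 0, 0, 0]
    - [0.045, 0, 0, 0, 0, 0, 0]
    - [0.01, 0, 0, 0, 0, 0, 0]
    - [0, 0, 0, 0, 0, 0, 0]

```text
time: 20.5
tool_pos: [0.4205, -0.0166, 0.159]
orientation: [0.034, -3.124, 0.005]
contact_force: [1.0, -0.2, -0.4]
gripper_width: 0.003
```

```bash
python3 - <<'E'
from h import *
plan([0.435,-0.0158,0.075],np.pi/2+.02)
E
```

```text
t 20.5 pos [ 0.4205 -0.0166  0.159 ] toolshift mm [-16.    0.8  83.8] turn [-0.17 -1.02  0.11] f [ 1.  -0.2 -0.4] w 0.003 q [-0.43  0.16  0.39  2.16 -0.08  0.86  1.6 ]
```

>>> step_arm:
  moves:
    - [-0.01, 0.001, 0.03, 0, -1, 0, 0]
    - [0, 0, 0.03, 0, 0, 0, 0]
    - [0, 0, 0.02, 0, 0, 0, 0]
    - [0, 0, 0, 0, 0, 0, 0]

```text
time: 20.9
tool_pos: [0.4366, -0.0152, 0.0764]
orientation: [-0.036, 3.135, -0.006]
contact_force: [0.1, 0.3, 0.9]
gripper_width: -0.002
```

```bash
python3 - <<'E'
from h import *
plan([0.464,-0.0158,0.078],np.pi/2+.02)
E
```

```text
t 20.9 pos [ 0.4366 -0.0152  0.0764] toolshift mm [-27.3  -1.2  -1.4] turn [-0.2   0.34  0.18] f [0.1 0.3 0.9] w -0.002 q [-0.38  0.32  0.35  2.21 -0.18  0.63  1.7 ]
```

Now push forward.

>>> step_arm:
  moves:
    - [-0.015, 0, 0, 0, 0, 0, 0]
    - [-0.015, 0, 0, 0, 0, 0, 0]
    - [-0.012, 0, 0, 0, 0, 0, 0]
    - [-0.012, 0, 0, 0, 0, 0, 0]
    - [-0.012, 0, 0, 0, 0, 0, 0]
    - [-0.006, 0, 0, 0, 0, 0, 0]

```text
time: 21.5
tool_pos: [0.5148, -0.0142, 0.0775]
orientation: [-0.036, 3.14, -0.009]
contact_force: [0.0, -0.6, 0.3]
gripper_width: 0.006
```

```bash
python3 - <<'E'
from h import *
plan([0.51,-0.0145,0.075],np.pi/2+.02)
w=snap('wrist','w13.png')
for k in('flap','new_blade'):
  for d in r.cut_out(w,k): print(k,d['score'],d['extent'])
E
```

```text
t 21.5 pos [ 0.5148 -0.0142  0.0775] toolshift mm [ 4.8 -0.2  2.5] turn [-0.33  0.06  0.15] f [ 0.  -0.6  0.3] w 0.006 q [-0.34  0.43  0.34  2.03 -0.21  0.71  1.73]
flap 0.91 [273.7, 193.0, 355.2, 290.3]
new_blade 0.89 [513.4, 0.5, 607.8, 94.7]
new_blade 0.78 [305.1, 214.5, 356.4, 354.7]
```

>>> step_arm:
  moves:
    - [-0.01, 0, 0.004, 0, 0, 0, 0]
    - [-0.01, 0, 0.008, 0, 0, 0, 0]
    - [-0.005, 0, 0.01, 0, 0, 0, 0]
    - [0, 0, 0.007, 0, 0, 0, 0]
    - [0, 0, 0, 0, 0, 0, 0]

```text
time: 22.15
tool_pos: [0.5402, -0.0137, 0.0457]
orientation: [-0.036, 3.141, -0.008]
contact_force: [-0.8, 0.2, 0.7]
gripper_width: -0.003
```

```bash
python3 - <<'E'
from h import *
plan([0.542,-0.0137,0.043],np.pi/2+.02)
E
```

```text
t 22.15 pos [ 0.5402 -0.0137  0.0457] toolshift mm [-1.8 -0.   2.7] turn [-0.31  0.04  0.15] f [-0.8  0.2  0.7] w -0.003 q [-0.31  0.52  0.32  1.99 -0.24  0.67  1.75]
```

Press down in small increments, watching the force.

>>> step_arm:
  moves:
    - [0, 0, 0.002, 0, 0, 0, 0]
    - [0, 0, 0.002, 0, 0, 0, 0]
    - [0, 0, 0.002, 0, 0, 0, 0]
    - [0, 0, 0.002, 0, 0, 0, 0]

```text
time: 22.55
tool_pos: [0.5401, -0.0138, 0.0421]
orientation: [-0.034, 3.14, -0.004]
contact_force: [-7.6, 0.9, 25.0]
gripper_width: 0.0
```

25 N at z=0.042, which is the shut flap's top (42.8 mm). Back off and check.

>>> step_arm:
  moves:
    - [0, 0, 0, 0, 0, 0, 0]
    - [0, 0, -0.01, 0, 0, 0, 0]
    - [0, 0, -0.03, 0, 0, 0, 0]
    - [0, 0, -0.04, 0, 0, 0, 0]
    - [0, 0, -0.02, 0, 0, 0, 0]
    - [0, 0, 0, 0, 0, 0, 0.3]
    - [0, 0, 0, 0, 0, 0, 0.3]

```text
time: 23.25
tool_pos: [0.5385, -0.0141, 0.1492]
orientation: [-0.032, 3.14, -0.003]
contact_force: [0.8, 0.1, 0.2]
gripper_width: 0.297
```

```bash
python3 - <<'E'
from h import *
o=r.observe();print(o['time'],o['tool_pos'],o['contact_force'])
w=snap('wrist','w14.png');np.save('w14.npy',w,allow_pickle=True)
c,sn=np.cos(.02),np.sin(.02);O=np.array([.572,-.0131])
for q in(0,.08,.2):
    X=-.082+.058*np.cos(q);z=.0403+.058*np.sin(q)
    print(q,proj(w,[[O[0]+c*X-sn*y,O[1]+sn*X+c*y,z+.0025] for y in(-.02,.02)],True).round(1).tolist())
print('hinge',proj(w,[[O[0]-.082,O[1],.04]],True))
for k in('flap','new_blade','worn_blade'):
  for d in r.cut_out(w,k):
    p=unproj(w,np.argwhere(d['region'])[:,::-1],.037,True)[:,:2].mean(0);print(k,d['score'],d['extent'],p.round(3))
# visible bit of blade: outline from x=-24 to +64
    if k!='flap' and .55<p[0]<.7 and abs(p[1])<.05:
        vis=np.array([[-20,-25],[64,-25],[64,25],[-20,25]])/1e3
        print(fit_blade(w,d['region'],.032,True,vis,refine=False))
# bottom rows of bar: grayscale columns along centerline
u=proj(w,[[O[0]+c*X,O[1]+sn*X,.0428] for X in np.arange(-.04,-.009,.002)],True)
g=cv2.cvtColor(w['img'],cv2.COLOR_RGB2GRAY)
print([(round(v[1],1),int(g[int(round(v[1])),int(round(v[0]))])) for v in u])
E
```

```text
23.25 [ 0.53849537 -0.01408762  0.14920115] [0.75412019 0.09430543 0.15355924]
0 [[294.0, 206.6], [340.9, 206.7]]
0.08 [[293.6, 208.3], [341.3, 208.3]]
0.2 [[293.0, 210.0], [341.9, 210.1]]
hinge [[319.54139936 138.09533723]]
flap 0.85 [286.2, 140.7, 346.3, 208.1] [ 0.521 -0.015]
flap 0.54 [46.9, 128.5, 85.5, 231.8] [ 0.523 -0.291]
flap 0.35 [202.7, 363.4, 429.3, 383.8] [ 0.778 -0.018]
new_blade 0.97 [292.9, 158.6, 347.3, 292.6] [ 0.582 -0.012]
  cost 912.7 area 4907 [ 0.5709 -0.0127  0.026 ]
  cost 913.8 area 4907 [ 0.6154 -0.0115  3.162 ]
(array([ 0.57091615, -0.01270836,  0.02602971]), (129.43719482421875, 50.83506774902344))
new_blade 0.81 [475.9, 0.0, 560.5, 67.5] [0.369 0.168]
new_blade 0.45 [27.2, 240.1, 91.1, 313.2] [ 0.661 -0.358]
worn_blade 0.96 [190.0, 1.0, 288.2, 69.5] [ 0.395 -0.088]
worn_blade 0.61 [48.7, 125.8, 87.3, 232.4] [ 0.523 -0.29 ]
worn_blade 0.33 [128.1, 151.3, 187.0, 203.2] [ 0.521 -0.165]
[(np.float64(188.6), 201), (np.float64(190.9), 116), (np.float64(193.2), 230), (np.float64(195.5), 239), (np.float64(197.7), 238), (np.float64(200.0), 237), (np.float64(202.2), 235), (np.float64(204.4), 238), (np.float64(206.7), 234), (np.float64(208.9), 233), (np.float64(211.1), 234), (np.float64(213.2), 233), (np.float64(215.4), 233), (np.float64(217.6), 234), (np.float64(219.7), 232), (np.float64(221.9), 231)]
```

```bash
python3 - <<'E'
from h import *
w=np.load('w14.npy',allow_pickle=True).item();a=.021
for x in(.5724,.5744,.5764): print(x,proj(w,[[x+.064*np.cos(a)-y*np.sin(a),-.013+.064*np.sin(a)+y*np.cos(a),.034] for y in(-.025,.025)],True).round(1).tolist())
w=snap('wrist');d=[d for d in r.cut_out(w,'new_blade') if 250<d['extent'][0]<320][0];m=d['region']
e=[]
for row in range(215,285,10):
    c=np.where(m[row])[0]; e.append(unproj(w,[[(c[0]+c[-1])/2,row]],.037,True)[0,:2])
e=np.array(e);k=np.polyfit(e[:,0],e[:,1],1);print('yaw',k[0],'y at .572',np.polyval(k,.572),'bottom row',d['extent'][3])
print(r.observe()['contact_force'])
E
```

```text
0.5724 [[292.4, 287.1], [342.6, 287.1]]
0.5744 [[292.5, 288.7], [342.5, 288.7]]
0.5764 [[292.5, 290.4], [342.4, 290.4]]
yaw 0.008693832034652306 y at .572 -0.01304400042734563 bottom row 295.4
[ 0.77043084  0.56984729 -0.23139113]
```

```bash
python3 - <<'E'
from h import *
for n in('w12','w14'):
    w=np.load(n+'.npy',allow_pickle=True).item();g=cv2.GaussianBlur(cv2.cvtColor(w['img'],cv2.COLOR_RGB2GRAY),(1,1),0).astype(np.float32)
    for y in(-.012,.0,.012):
        xs=np.arange(.628,.654,.001);u=proj(w,np.c_[xs,-.0115+y+0*xs,0*xs+.034],True).astype(np.float32)
        print(n,y,[int(v) for v in cv2.remap(g,u[:,0],u[:,1],cv2.INTER_LINEAR)[:,0]])
    o=np.arange(.49,.53,.0015)
    # notch closed-end / pin through flap window
    u=proj(w,np.c_[o,-.0142+0*o,0*o+.037],True).astype(np.float32);print('  ctr',[int(v) for v in cv2.remap(g,u[:,0],u[:,1],cv2.INTER_LINEAR)[:,0]])
E
```

```text
w12 -0.012 [220, 227, 238, 244, 245, 246, 246, 247, 247, 247, 246, 245, 245, 245, 245, 245, 245, 245, 245, 245, 245, 244, 242, 225, 169, 125, 113]
w12 0.0 [222, 230, 241, 245, 247, 247, 247, 247, 247, 247, 246, 246, 245, 245, 245, 246, 246, 245, 245, 245, 245, 245, 241, 212, 159, 123, 114]
w12 0.012 [224, 232, 243, 246, 247, 247, 247, 247, 247, 247, 246, 246, 246, 246, 246, 246, 246, 246, 246, 245, 245, 245, 239, 199, 147, 118, 110]
  ctr [123, 108, 110, 235, 247, 248, 248, 248, 247, 207, 186, 185, 179, 155, 235, 248, 248, 247, 168, 110, 137, 220, 168, 148, 226, 164, 202]
w14 -0.012 [221, 228, 239, 245, 247, 247, 248, 248, 248, 248, 248, 247, 247, 247, 247, 247, 247, 247, 247, 247, 245, 237, 210, 153, 122, 114, 114]
w14 0.0 [225, 231, 242, 246, 247, 248, 248, 249, 249, 249, 248, 248, 248, 247, 247, 247, 247, 247, 247, 247, 244, 230, 198, 136, 119, 115, 114]
w14 0.012 [226, 235, 243, 247, 248, 248, 249, 249, 249, 249, 248, 248, 247, 247, 247, 247, 247, 247, 247, 247, 243, 223, 183, 127, 115, 115, 115]
  ctr [149, 121, 144, 241, 244, 241, 228, 154, 142, 153, 172, 141, 107, 133, 175, 181, 180, 162, 103, 101, 106, 121, 124, 133, 169, 137, 217]
```

The bevel line sits at the same place before and after the flap closed (x≈0.629), so the blade did not move. Its origin works out to about 0.575 and the notch about 2–3 mm from the pin. Hand in.

```bash
python3 -c "
from workcell import r
print(r.observe()['time'],r.sign_off())"
```

```text
the job is handed in; nothing more can be done
23.55 None
```

The blade change is done and handed in at 23.55 s of the 69 s allowed; no verdict was reported.

**What I did:** I lifted the worn blade off the pin and laid it in the tray. I then gripped the fresh grey notched blade, lowered it over the pin and released it. Last, I swung the flap over with shut fingers and pressed it closed.

**Last checks:**
- **Worn blade:** it was fitted at (0.534, −0.325), about 3 mm from the tray centre and lined up with it. I did not look closely again after moving away.
- **Fresh blade:** it was fitted at (0.574, −0.013) with yaw 0.021, against the holder's (0.572, −0.013) and 0.02. The notch is about 2–3 mm from the pin axis, where 6 mm is allowed. Its bevel line was in the same place before and after the flap closed.
- **Flap:** it took 25 N with the fingertips at z = 0.042 m, which matches the shut top at 42.8 mm.
- **Robot and bystanders:** the gripper is raised clear with about zero contact force. No bump on a bystander was noticed, but I did not re-measure them at the end.

**Checks that disagreed or were weak:**
- The network's outline of the seated blade ran several mm past the cutting edge, probably onto the white base. A whole-outline fit taken after closing was also poor. I trusted the bevel line instead.
- The picture alone could not tell 0 from about 0.08 rad for the flap, so the shut reading rests on the force and height.

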